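Set the screw dispenser to the third click and dispense

ROBOT

A 6-joint arm with a two-finger parallel gripper is mounted at the origin on the work surface. World frame = base frame: x ahead of the robot, y to its left, z up, the work surface at z = 0. Lengths are in m, angles in rad, forces in N, time in s.
With the tool pointing down it reaches from about 0.4 to 0.825 m from the base axis. Payload 7 kg.
Tool frame: the origin (TCP) lies at the very end of the fingers, on their centre line; the grasp point (between the pads) lies 19 mm behind it; z points along the fingers, x is the direction in which the jaws open and shut, and the axes are right-handed (so a half turn about z gives the same grasp; the last joint's range is limited). The gripper opens to 88 mm and grips with 3 to 60 N. Pads are 19 mm wide; open, the fingers measure 130 mm over their backs; the gripper's body (78 mm by 193 mm) begins 47 mm behind the grasp point.
Start: joints at [1.392, 0.359, 0.012, 0, -1.224, -0.288], TCP at [0.304, 0.603, 0.227] pointing down, gripper open.
Joint ranges: [-3.07, 3.07], [-1.43, 2.12], [-1.02, 1.25], [-3.03, 1.67], [-3.05, -0], [-3.03, 3.03]. Speed limits (rad/s): [2.39, 2.39, 3.01, 3.14, 3.14, 3.14].

INTERFACE

Orientations are given as [roll, pitch, yaw] about the fixed x, y, z axes, in that order (R = Rz(yaw) Ry(pitch) Rx(roll)).
In Python, from station import telemetry, grab_frame, arm, regions_of, pinpoint gives the robot as it stands. The module is installed in compiled form; this text tells all that it offers.
- The arm moves only by the shell command python3 -m inch 'ROWS' [FORCE]. ROWS is text: rows parted by semicolons, each of 7 numbers parted by spaces: the opening, from 0 (shut) to 1 (fully open), then the shift along the world's x, y, z in cm, then the turn, a rotation vector about the world's x, y, z in degrees. A call has 1 to 12 rows; each row is the pose to reach, as a shift and turn from the pose measured when the call began; what a row does not reach only later rows make up. A row lasts 1/8 s, in which the tool goes at most 62.5 mm and 10.7 degrees, less where a joint would pass 70% of its speed; a pose out of reach is approached as far as the arm can. A call with a gripper value outside its range is refused whole. The fingers move at their own pace and stop on an object; FORCE is the grip in N (left out, the last holds). Time passes only in rows, so rows that repeat a pose let the fingers close. It gives the time, the measured TCP pose, the force and the opening at its end, in the units of the state.
- telemetry.get_state(): the state, without advancing time (a new reading comes with each control period).
- grab_frame(name): name is "side" or "top"; returns a dict with "pixels" (384x512x3 uint8, red, green, blue), "fx", "fy", "cx", "cy" (pixels), "dist_coeffs" ([k1, k2, p1, p2, k3] as OpenCV has them; the pictures are not rectified), "R" (3x3) and "t" (3): a world point X has camera coordinates R X + t. Camera axes: x right, y down, z forward; pixel columns grow to the right and rows downward; lengths in m; the calibration is good to about 2 mm. A picture is of the moment at which its call begins. There is no depth.
- arm.job_done(): hands the job in, once; it reports no verdict.
Trained networks look in the newest picture that a camera, given by its name, has taken for a name from the list of things; names that differ only in an ending like _2 or _b are one class to them, and where a whole thing is asked for, a point or a joint stands for the part that bears it (a point fixed in the world has none). Each returns a list of dicts, best first, with "p" (0 to 1); they miss things now and then, are a little off and sometimes report something else, mostly with a low value. They report only what shows in the picture. A call takes as long as a camera call.
- regions_of(camera, name): "pixels" (384x512 bool, what is visible of it) and "bbox" ([left, top, right, bottom] in pixels, round what is visible of it).
- pinpoint(camera, name): "location" ([column, row] in pixels: a listed point, or the origin of a listed thing).
The state is a dict: "t": time; "q": joint angles; "qd": joint speeds; "joint_efforts": joint torques, N m; "eef_pos": TCP position; "ee_rot": TCP orientation; "force": force on the tool from outside, world axes, zero at the start; "moment": the same for the moment, N m; "width": finger opening in m.
Only numpy, scipy, OpenCV 4.12 (cv2) and the standard library are available. Lean on these libraries where they do the work, as an engineer would, in place of code of your own. Each camera call takes 0.05 s, during which the arm holds its last target. There are 200 camera calls.

TASK

At the hardware-shop counter, slide the screw dispenser's red portion lever with a fingertip, click by click, away from its parked end to the third click (the notch at the green mark; the parked notch counts as zero), leave it seated there and never let it go past that notch. Only then press the green dispense button fully down and let it come back up. Only push: do not pinch the lever, and leave the carton, the oil can and the screwdriver where they are.

Things in the scene. Friction and masses are not known exactly. Their poses are not given: they have to be found in the camera images.
- dispenser: Grey screw dispenser fixed to the counter, a box 150 (x) x 320 (y) x 60 mm high with a flat top; origin at the centre of its underside, z up. On top, along its y axis at x = 0: lever slot (lever at y = -105 mm parked, -51 mm in the third notch), button at y = 35, clear open hopper y = 81 to 157 (130 wide, rim 55 mm above the top). Low steel cup (30 mm high) at its +x foot, y = 55 to 145.
- lever_tab (a point): Centre of the top face of the red lever tab, 100 mm above the counter. The tab is an upright block 30 mm (x) x 12 mm (y, the sliding direction) x 38 mm high, from 2 mm to 40 mm above the deck. Axes as the dispenser's: the lever slides away from its parked end along this point's +y.
- portion_lever (a joint): Lever travel in m, growing along the dispenser's +y. Six notches 18 mm apart: parked 0, 0.018, 0.036, 0.054 (third click, the goal), 0.072, 0.090. A detent holds it: resistance climbs to 3 to 4 N a quarter of the way to the next notch and falls to nothing half-way; the lever then runs ahead of the finger into that notch and stays. It starts in the parked or the first notch.
- dispense_button_top (a point): Centre of the top face of the green round push button, 32 mm across, 82 mm above the counter when up (in a black collar 48 mm across and 12 mm high on the deck). It is pressed straight down.
- dispense_button (a joint): Travel of the button in m: 0 up, 0.006 fully down. A spring with about 1.5 N of preload pushes it back up; fully down takes about 5 N.
- carton: Loose orange carton of screws, 70 x 50 x 45 mm high, origin at the centre of its underside; a bystander on the counter by the dispenser's +x side.
- oil_can: Loose upright blue oil can, 48 mm across, 110 mm high, origin at the centre of its underside; a bystander on the counter by the dispenser's -x side (towards the robot).
- screwdriver: Loose screwdriver with a yellow handle, 180 mm long along its own x axis, lying on the counter by the dispenser's -x side, roughly along the dispenser's y; a bystander.
- third_mark (a point): Green square painted on the dispenser's top, 10 mm wide, 56 mm to the +x side of the slot's centre line, level with the lever's centre when it sits in the third notch. Between it and the slot, six painted strokes mark the notches from the parked one on; all are white but the third after it, which is green. Axes as the dispenser's.

How it is judged:
On the way, in this order (a step that is already met when the one before it is completed fails the run):
1. the lever sits in the third notch (within 3.5 mm) (value of joint portion_lever between 0.0505 and 0.0575 m), for 0.3 s.
2. then the button is pressed fully down (at least 4.8 of its 6 mm) while the lever sits in the third notch (all of step 1 and value of joint dispense_button above 0.0048 m), for 0.05 s.
At the end, for the whole second after the job is handed in: The lever rests in the third notch (54 mm from parked, within 3.5 mm), the button is back up (within 1.5 mm), and carton, oil can and screwdriver are at rest within 20 mm of where they stood (all of step 1 and velocity of joint portion_lever below 0.01 m/s and value of joint dispense_button below 0.0015 m and distance of each of carton, oil_can, screwdriver from where it was at the start of the episode below 0.02 m and linear speed of each of carton, oil_can, screwdriver below 0.02 m/s); the robot touches nothing.
It fails at once if the lever goes past the third notch (more than 8 mm beyond it) (value of joint portion_lever above 0.062 m).
It fails at once if the button is pressed (over 3 mm) while the lever is not in the third notch (value of joint dispense_button above 0.003 m and value of joint portion_lever below 0.0505 m).
It fails at once if the lever tab is taken between the fingers (the grasp point lies inside or just above the tab) (y of the grasp point in the frame of lever_tab between -0.006 and 0.006 m and x of the grasp point in the frame of lever_tab between -0.02 and 0.02 m and z of the grasp point in the frame of lever_tab between -0.05 and 0.01 m).
It fails at once if the carton, the oil can or the screwdriver is moved over 20 mm, lifted or tipped (distance of any of carton, oil_can, screwdriver from where it was at the start of the episode above 0.02 m or angle between any of carton, oil_can's own z axis and vertical above 0.5 rad).
It also fails if it takes over 58 s, if anything falls off the work surface, if the arm or the gripper's body presses on something with over 40 N, if the wrist force passes 120 N, or if a joint passes its speed limit or range.

## Working session

There is one attempt and no reset: what is moved stays moved. The work goes in short steps, Python scripts to look and compute and a shell command to move; the robot and the scene stay as the last step left them, time stands still between calls to the robot, and variables do not carry over. Pictures are saved under pics/ and viewed, about 8 in all and at most 12, crops included, and the job is handed in when it is done.

```bash
mkdir -p pics
cat > h.py <<'E'
import numpy as np, cv2
from station import telemetry, grab_frame, arm, regions_of, pinpoint
def K(f): return np.array([[f['fx'],0,f['cx']],[0,f['fy'],f['cy']],[0,0,1.]])
def ray(f,p):
    u=cv2.undistortPoints(np.array([[p]],float),K(f),np.array(f['dist_coeffs'],float))[0,0]
    R=np.array(f['R']);return -R.T@np.array(f['t']),R.T@np.array([u[0],u[1],1])
def onz(f,p,z):
    c,d=ray(f,p);return c+d*(z-c[2])/d[2]
def tri(rs):
    A=0;b=0
    for c,d in rs:
        d=d/np.linalg.norm(d);P=np.eye(3)-np.outer(d,d);A=A+P;b=b+P@c
    return np.linalg.solve(A,b)
def proj(f,X):
    R=np.array(f['R']);return cv2.projectPoints(np.array([X],float),cv2.Rodrigues(R)[0],np.array(f['t'],float),K(f),np.array(f['dist_coeffs'],float))[0].ravel()
def save(f,n): cv2.imwrite('pics/'+n,cv2.cvtColor(f['pixels'],cv2.COLOR_RGB2BGR))
E
cat > m.py <<'E'
from h import *
np.set_printoptions(precision=4,suppress=True)
F={c:grab_frame(c) for c in('side','top')}
for c in F: save(F[c],c+'0.png'); print(c,-np.array(F[c]['R']).T@np.array(F[c]['t']))
for n,z in(('lever_tab',.1),('third_mark',.06),('dispense_button_top',.082),('dispenser',0),('carton',0),('oil_can',0),('screwdriver',.01)):
    rs=[]
    for c in F:
        for r in pinpoint(c,n)[:2]:
            print(n,c,round(r['p'],2),np.round(r['location'],1),onz(F[c],r['location'],z))
s=telemetry.get_state();print(s)
E
python3 m.py; cd pics; python3 -c "
import cv2,numpy as np
for c in('side','top'):
  cv2.imwrite(c+'0b.png',cv2.resize(cv2.imread(c+'0.png'),(768,576)))"
```

```text
side [0.443  0.5349 0.6019]
top [0.5021 0.0493 0.8329]
lever_tab side 0.62 [305.  187.7] [0.5162 0.0092 0.1   ]
lever_tab top 0.41 [291.4 231.7] [0.5191 0.0047 0.1   ]
third_mark side 0.56 [267.4 206.2] [0.5754 0.0315 0.06  ]
third_mark top 0.56 [277.7 201.1] [0.5813 0.0286 0.06  ]
third_mark top 0.55 [180.6 268.3] [0.4493 0.2225 0.06  ]
dispense_button_top side 0.86 [269.6 240.4] [0.547 0.122 0.082]
dispense_button_top top 0.7 [230.6 220. ] [0.5432 0.1208 0.082 ]
dispenser side 0.98 [280.1 258.7] [0.5351 0.0912 0.    ]
dispenser side 0.4 [226.9 220.1] [0.6534 0.0321 0.    ]
dispenser top 0.96 [250.3 225. ] [0.5366 0.0863 0.    ]
dispenser top 0.49 [273.9 168.8] [0.6582 0.0342 0.    ]
carton side 0.82 [221.1 218.4] [0.6654 0.0312 0.    ]
carton top 0.6 [272.8 170. ] [0.6556 0.0367 0.    ]
carton top 0.39 [179.5 271. ] [0.4395 0.2383 0.    ]
oil_can side 0.94 [363.7 269.1] [0.3923 0.0732 0.    ]
oil_can top 0.78 [261.6 289.6] [0.4    0.0633 0.    ]
oil_can top 0.72 [228.7 218.9] [0.55   0.1327 0.    ]
screwdriver side 0.8 [318.8 347.2] [0.4391 0.2388 0.01  ]
screwdriver top 0.62 [180.7 269.4] [0.4436 0.2335 0.01  ]
screwdriver top 0.46 [275.4 169.5] [0.6548 0.0312 0.01  ]
{'t': 0.8, 'q': array([ 1.3921,  0.3586,  0.0119,  0.    , -1.2241, -0.2881]), 'qd': array([ 0.0006, -0.0013, -0.0019, -0.0017, -0.0008,  0.0003]), 'joint_efforts': array([ -0.0007, -58.2272,  29.3289,   7.0026,   0.0128,  -0.    ]), 'eef_pos': array([0.3038, 0.6028, 0.2266]), 'ee_rot': array([-3.1416,  0.    , -2.0376]), 'force': array([ 0.3682, -0.0194, -0.6464]), 'moment': array([ 0.0415, -0.0101, -0.0058]), 'width': 0.0875825882345741}
```

View pics/top0b.png

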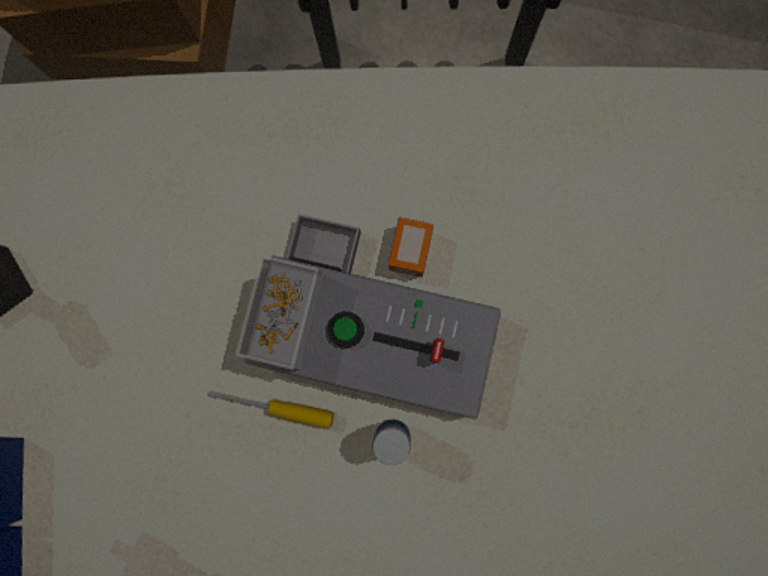

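View pics/side0b.png

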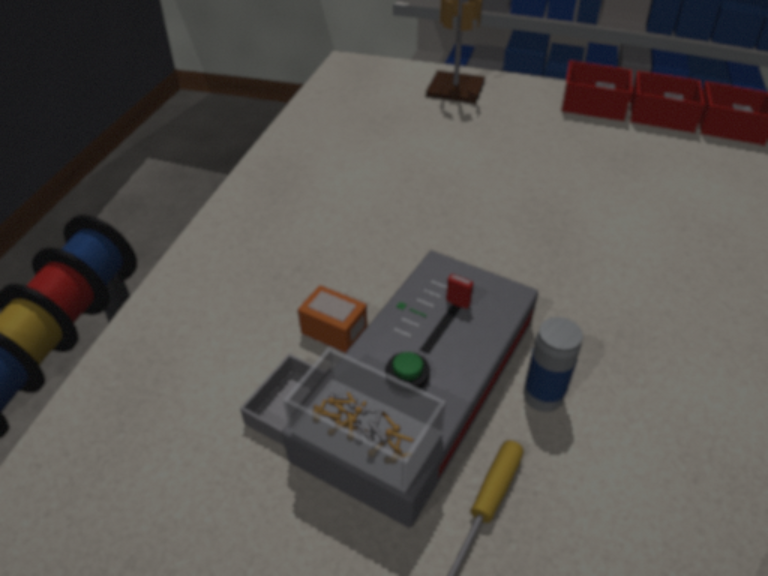

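The top view shows the lever tab at about (437,350) in the 768-wide picture, level with the second stroke, so it seems to be in the first notch. The button is at (345,329), the carton at (411,245), the can at (391,442) and the screwdriver at (300,410). The side view agrees. Next I'll fit the dispenser's pose and overlay the model to check it.

```bash
cat > fit.py <<'E'
from h import *
from scipy.optimize import least_squares
np.set_printoptions(precision=4,suppress=True)
def W(p,q):
    x,y,a=p[:3];c,s=np.cos(a),np.sin(a);return np.array([x+c*q[0]-s*q[1],y+s*q[0]+c*q[1],q[2]])
def obs(F):
    O=[]
    for c in F:
        for n,q in(('dispense_button_top',(0,.035,.082)),('third_mark',(.056,-.051,.06)),('lever_tab',None),('dispenser',(0,0,0))):
            for r in pinpoint(c,n)[:1]: O.append((c,n,q,r['location']))
        h=cv2.cvtColor(F[c]['pixels'],cv2.COLOR_RGB2HSV)
        b=[o for o in O if o[0]==c and 'button' in o[1]]
        m=((h[...,0]>45)&(h[...,0]<80)&(h[...,1]>120)).astype(np.uint8)
        n,_,st,ce=cv2.connectedComponentsWithStats(m)
        for i in range(1,n):
            if st[i,4]>20 and c=='top': print('green',c,ce[i],st[i,4])
            if c=='top' and st[i,4]>100: O.append((c,'btnseg',(0,.035,.08),ce[i]))
    return O
def fit(F,O):
    def res(p):
        return np.concatenate([(proj(F[c],W(p,q if q else (0,-.105+p[3],.1)))-l)*(.3 if n=='dispenser' else 1) for c,n,q,l in O])
    s=least_squares(res,[.54,.087,-.23,.018],loss='soft_l1',x_scale=[.01,.01,.1,.01])
    for o,r in zip(O,res(s.x).reshape(-1,2)): print(o[0],o[1],r)
    return s.x
def overlay(F,p,c,box,name,k=4):
    im=cv2.resize(cv2.cvtColor(F[c]['pixels'],cv2.COLOR_RGB2BGR)[box[1]:box[3],box[0]:box[2]],None,fx=k,fy=k,interpolation=cv2.INTER_CUBIC)
    def P(q): return tuple(int(v) for v in ((proj(F[c],W(p,q))+.5-np.array(box[:2]))*k))
    def L(qs,col):
        for a,b in zip(qs,qs[1:]+qs[:1]): cv2.line(im,P(a),P(b),col,1)
    L([(a,b,.06) for a,b in((-.075,-.16),(.075,-.16),(.075,.16),(-.075,.16))],(255,255,0))
    y=-.105+p[3]
    L([(a,y+b,.1) for a,b in((-.015,-.006),(.015,-.006),(.015,.006),(-.015,.006))],(255,0,255))
    L([(.016*np.cos(t),.035+.016*np.sin(t),.082) for t in np.arange(0,6.28,.3)],(0,255,255))
    for i in range(6): L([(.02,-.105+.018*i,.06),(.061,-.105+.018*i,.06)],(0,128,255))
    cv2.imwrite('pics/'+name,im)
if __name__=='__main__':
    F={c:grab_frame(c) for c in('side','top')};p=fit(F,obs(F));print('pose',p,np.degrees(p[2]))
    np.save('p.npy',p);overlay(F,p,'top',(150,160,350,290),'ov0.png')
    for n,y in(('behind',-.115),('lever',-.105+p[3]),('third',-.051),('btn',.035)):print(n,W(p,(0,y,.1)))
E
python3 fit.py
```

```text
green top [278.7727 202.0909] 22
green top [229.652  219.0098] 204
side dispense_button_top [3.1831 3.4827]
side third_mark [-0.5399 -0.6596]
side lever_tab [-0.1494 -2.1775]
side dispenser [ 0.3504 -0.2385]
top dispense_button_top [-1.2817 -0.6497]
top third_mark [ 1.9729 -0.3002]
top lever_tab [-1.1149  1.2038]
top dispenser [-0.3945 -0.1198]
top btnseg [ 0.3658 -0.5   ]
pose [ 0.5366  0.0885 -0.278   0.0224] -15.926713595143218
behind [ 0.505  -0.0221  0.1   ]
lever [0.5139 0.0091 0.1   ]
third [0.5226 0.0395 0.1   ]
btn [0.5462 0.1222 0.1   ]
```

View pics/ov0.png

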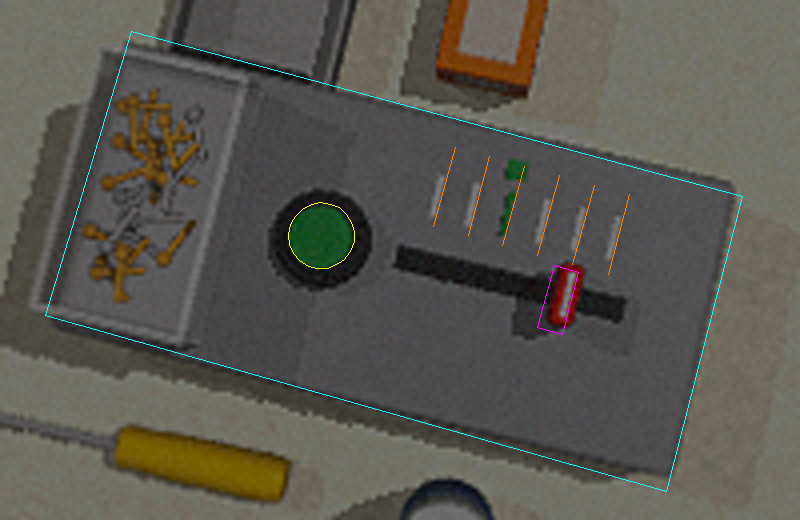

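The overlay shows the fitted yaw about 3° too steep: the orange strokes sit right of the real ones and the box is rotated. The features are sharp in this crop, so I'll refit on the strokes (437,198) to (613,239), the green square (517,170), the button (321,236), the tab top (567,294) and the right-hand deck corners.

```bash
cat > fit2.py <<'E'
from fit import *
F={c:grab_frame(c) for c in('side','top')}
cr=lambda u,v:np.array([150+u/4-.5,160+v/4-.5])
S=[(613,239),(578,228),(542,220),(509,214),(472,204),(437,198)]
def res(p):
    f=F['top'];r=[]
    for i,s in enumerate(S): r.append(proj(f,W(p,(p[4],-.105+.018*i,.06)))-cr(*s))
    r.append(proj(f,W(p,(.056,-.051,.06)))-cr(517,170))
    r.append(proj(f,W(p,(0,.035,.082)))-np.array([229.65,219.0]))
    r.append(proj(f,W(p,(.075,-.16,.06)))-cr(739,186))
    r.append(proj(f,W(p,(-.075,-.16,.06)))-cr(667,471))
    r.append(proj(f,W(p,(0,-.105+p[3],.1)))-cr(567,294))
    return np.concatenate(r)
s=least_squares(res,[.54,.087,-.23,.018,.035],loss='soft_l1',x_scale=[.01,.01,.1,.01,.01])
p=s.x;print(p,np.degrees(p[2]));print(res(p).reshape(-1,2))
np.save('p.npy',p)
overlay(F,p,'top',(150,160,350,290),'a.png',3);overlay(F,p,'side',(190,150,370,350),'b.png',3)
a,b=cv2.imread('pics/a.png'),cv2.imread('pics/b.png');a=a[:, :]
b=cv2.resize(b,None,fx=.7,fy=.7) if 0 else b[:590]
cv2.imwrite('pics/ov1.png',b)
st=telemetry.get_state()['eef_pos']
for n,y in(('behind',-.12),('lever',-.105+p[3]),('third',-.051),('btn',.035)):
    w=W(p,(0,y,.1));print(n,w,'shift cm',(w-st)*100)
E
python3 fit2.py
```

```text
[ 0.5377  0.0894 -0.2467  0.018   0.0339] -14.132946240321731
[[-0.032  -0.1906]
 [-0.099   0.4425]
 [ 0.0934  0.3264]
 [-0.4523 -0.2881]
 [ 0.0163  0.0994]
 [ 0.0019 -0.5103]
 [ 0.1112 -0.0269]
 [-0.3402 -0.5618]
 [-0.0998 -0.5305]
 [ 1.2309  2.3057]
 [-0.0336  0.1405]]
behind [ 0.5084 -0.027   0.1   ] shift cm [ 20.456  -62.9726 -12.6596]
lever [0.5164 0.005  0.1   ] shift cm [ 21.2622 -59.7707 -12.6596]
third [0.5252 0.0399 0.1   ] shift cm [ 22.1408 -56.2814 -12.6596]
btn [0.5462 0.1233 0.1   ] shift cm [ 24.2407 -47.9417 -12.6596]
```

View pics/ov1.png

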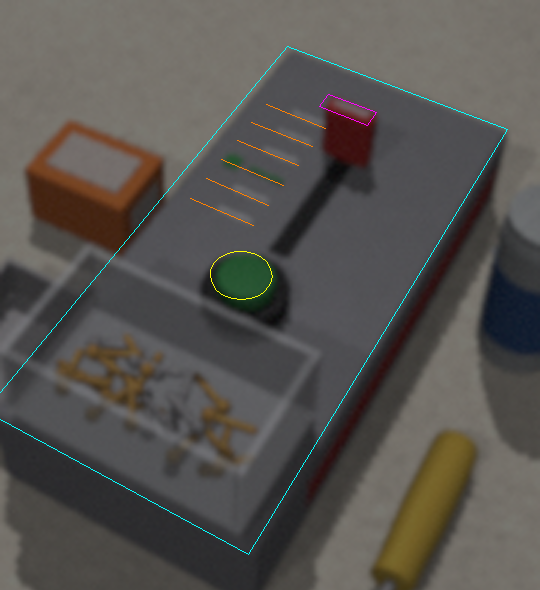

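The side overlay also agrees to within about 3 mm, and the lever travel fits 0.018, the first notch. I'll move behind the tab with the fingers shut and the jaw axis across the slot (turn −77.4°).

```bash
python3 -m inch '0 5 -15 0 0 0 -20; 0 10 -30 0 0 0 -40; 0 15 -45 -2 0 0 -60; 0 18 -55 -4 0 0 -77.4; 0 20.3 -63.5 -5 0 0 -77.4; 0 20.3 -63.5 -5 0 0 -77.4; 0 20.3 -63.5 -5 0 0 -77.4; 0 20.3 -63.5 -5 0 0 -77.4; 0 20.3 -63.5 -5 0 0 -77.4; 0 20.3 -63.5 -5 0 0 -77.4; 0 20.3 -63.5 -5 0 0 -77.4; 0 20.3 -63.5 -5 0 0 -77.4' 20; python3 -c "
from station import telemetry as t;s=t.get_state();print(s)"
```

```text
t: 2.9
eef_pos: [0.5069, -0.0349, 0.176]
ee_rot: [-3.141, -0.001, 2.891]
force: [-0.6, 0.9, -0.2]
width: 0.0001
{'t': 2.9, 'q': array([ 3.18468423e-01,  1.25368001e-01, -4.22880735e-01,  2.05481247e-04,
       -1.02356397e+00, -5.69643588e-01]), 'qd': array([ 0.05509203, -0.02036744, -0.00791343, -0.00797879, -0.00295899,
       -0.04398184]), 'joint_efforts': array([-1.39750734e+00, -3.62878239e+01,  2.67947495e+01,  6.51738569e+00,
        3.28465272e-02,  6.22593183e-01]), 'eef_pos': array([ 0.50693083, -0.03489466,  0.17604604]), 'ee_rot': array([-3.14089681e+00, -7.61316384e-04,  2.89052423e+00]), 'force': array([-0.64378439,  0.93847145, -0.15656675]), 'moment': array([ 0.0424118 ,  0.03968318, -0.00189497]), 'width': 0.00010965018521401408}
```

```bash
cat > loc.py <<'E'
from h import *
p=np.load('p.npy');s=telemetry.get_state();d=s['eef_pos'][:2]-p[:2];c,n=np.cos(p[2]),np.sin(p[2])
print('t %.2f local x %.1f y %.1f z %.1f mm'%(s['t'],*(1000*np.array([c*d[0]+n*d[1],-n*d[0]+c*d[1],s['eef_pos'][2]]))),'along F %.2f'%(-n*s['force'][0]+c*s['force'][1]),s['force'].round(2))
E
python3 -m inch '0 0 0 -5 0 0 0; 0 0 0 -9 0 0 0; 0 0 0 -9.8 0 0 0; 0 0 0 -9.8 0 0 0; 0 0 0 -9.8 0 0 0'; python3 loc.py; python3 -c "
from fit import *
F={'side':grab_frame('side')};overlay(F,np.load('p.npy'),'side',(230,140,370,260),'ov2.png',4)"
```

```text
t: 3.52
eef_pos: [0.5082, -0.0343, 0.0797]
ee_rot: [3.141, 0.002, 2.891]
force: [0.1, 0.5, 0.5]
width: 0.0005
t 3.52 local x 1.6 y -127.2 z 79.7 mm along F 0.46 [0.11 0.45 0.51]
```

View pics/ov2.png

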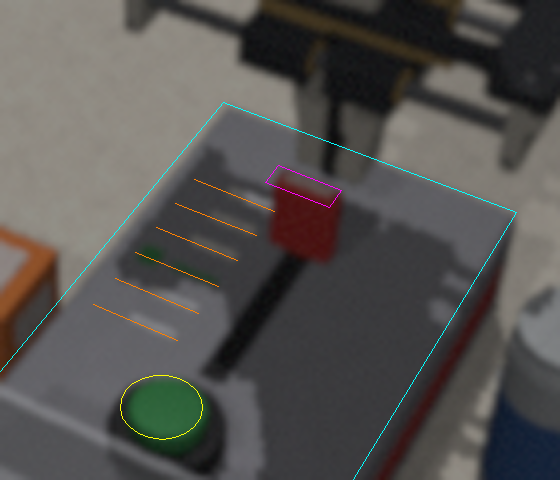

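The fingertips are behind the tab, at about (330,160) in the crop. I'll advance along +y, direction (0.244, 0.970).

```bash
python3 -m inch '0 .2 .8 0 0 0 0; 0 .37 1.45 0 0 0 0; 0 .46 1.84 0 0 0 0; 0 .46 1.84 0 0 0 0; 0 .46 1.84 0 0 0 0'; python3 loc.py
python3 -m inch '0 .05 .19 0 0 0 0; 0 .05 .19 0 0 0 0; 0 .05 .19 0 0 0 0'; python3 loc.py
python3 -m inch '0 .05 .19 0 0 0 0; 0 .05 .19 0 0 0 0; 0 .05 .19 0 0 0 0'; python3 loc.py
python3 -m inch '0 .05 .19 0 0 0 0; 0 .05 .19 0 0 0 0; 0 .05 .19 0 0 0 0'; python3 loc.py
```

```text
t: 4.2
eef_pos: [0.5125, -0.016, 0.0796]
ee_rot: [3.141, 0.001, 2.891]
force: [-0.4, -0.2, -0.4]
width: 0.0006
t 4.20 local x 1.4 y -108.3 z 79.6 mm along F -0.27 [-0.43 -0.17 -0.38]
t: 4.58
eef_pos: [0.513, -0.0142, 0.0796]
ee_rot: [3.141, 0.001, 2.891]
force: [0.5, -0.9, -0.3]
width: 0.0006
t 4.58 local x 1.4 y -106.4 z 79.6 mm along F -0.72 [ 0.45 -0.85 -0.27]
t: 4.95
eef_pos: [0.5135, -0.0123, 0.0795]
ee_rot: [3.141, 0.001, 2.891]
force: [-0.0, -0.6, -0.0]
width: 0.0005
t 4.95 local x 1.4 y -104.5 z 79.5 mm along F -0.60 [-0.02 -0.61 -0.02]
t: 5.32
eef_pos: [0.5139, -0.0105, 0.0795]
ee_rot: [3.141, 0.001, 2.891]
force: [-0.3, -2.5, 0.2]
width: 0.0006
t 5.33 local x 1.3 y -102.7 z 79.5 mm along F -2.52 [-0.26 -2.54  0.2 ]
```

Contact. I'll keep going in small steps, watching for the force to drop.

```bash
for i in 1; do
python3 -m inch '0 .05 .19 0 0 0 0; 0 .05 .19 0 0 0 0; 0 .05 .19 0 0 0 0' >/dev/null; python3 loc.py
python3 -m inch '0 .05 .19 0 0 0 0; 0 .05 .19 0 0 0 0; 0 .05 .19 0 0 0 0'>/dev/null; python3 loc.py; done
python3 -m inch '0 .025 .1 0 0 0 0; 0 .025 .1 0 0 0 0; 0 .025 .1 0 0 0 0'>/dev/null; python3 loc.py
python3 -m inch '0 .025 .1 0 0 0 0; 0 .025 .1 0 0 0 0; 0 .025 .1 0 0 0 0'>/dev/null; python3 loc.py
python3 -m inch '0 .025 .1 0 0 0 0; 0 .025 .1 0 0 0 0; 0 .025 .1 0 0 0 0'>/dev/null; python3 loc.py
```

```text
t 5.70 local x 1.3 y -100.7 z 79.5 mm along F -3.33 [-0.56 -3.29  1.39]
t 6.08 local x 1.3 y -98.6 z 79.5 mm along F -2.06 [-0.25 -2.07  0.14]
t 6.45 local x 1.3 y -97.4 z 79.5 mm along F -1.45 [-0.9  -1.27  0.37]
t 6.83 local x 1.5 y -96.2 z 79.5 mm along F 0.06 [0.18 0.02 0.08]
t 7.20 local x 1.5 y -95.1 z 79.6 mm along F -0.51 [-0.08 -0.51 -0.6 ]
```

```bash
python3 -c "
from fit import *
F={'side':grab_frame('side')};p=np.load('p.npy');p[3]=.036;overlay(F,p,'side',(230,140,370,260),'ov3.png',4)"
```

```text
(no output)
```

View pics/ov3.png

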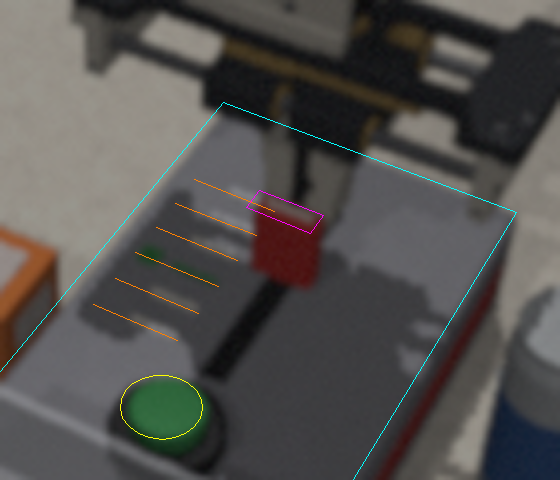

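The tab top now matches the model at 0.036 (magenta, about (285,212)), so the lever is in the second notch and one click remains. Contact should come at about −87 and the trip at about −78.

```bash
python3 -m inch '0 .08 .3 0 0 0 0; 0 .14 .55 0 0 0 0; 0 .14 .55 0 0 0 0; 0 .14 .55 0 0 0 0'>/dev/null; python3 loc.py
python3 -m inch '0 .05 .19 0 0 0 0; 0 .05 .19 0 0 0 0; 0 .05 .19 0 0 0 0' >/dev/null; python3 loc.py
python3 -m inch '0 .05 .19 0 0 0 0; 0 .05 .19 0 0 0 0; 0 .05 .19 0 0 0 0'>/dev/null; python3 loc.py
python3 -m inch '0 .05 .19 0 0 0 0; 0 .05 .19 0 0 0 0; 0 .05 .19 0 0 0 0'>/dev/null; python3 loc.py
```

```text
t 7.75 local x 1.4 y -89.4 z 79.5 mm along F 0.02 [ 0.53 -0.12  0.37]
t 8.12 local x 1.4 y -87.5 z 79.5 mm along F 0.33 [-0.89  0.56 -1.05]
t 8.50 local x 1.4 y -85.7 z 79.5 mm along F -1.23 [-0.44 -1.15  0.55]
t 8.88 local x 1.4 y -83.8 z 79.5 mm along F -3.16 [-0.66 -3.1   0.8 ]
```

```bash
python3 -m inch '0 .05 .19 0 0 0 0; 0 .05 .19 0 0 0 0; 0 .05 .19 0 0 0 0'>/dev/null; python3 loc.py
python3 -m inch '0 .025 .1 0 0 0 0; 0 .025 .1 0 0 0 0; 0 .025 .1 0 0 0 0'>/dev/null; python3 loc.py
python3 -m inch '0 .025 .1 0 0 0 0; 0 .025 .1 0 0 0 0; 0 .025 .1 0 0 0 0'>/dev/null; python3 loc.py
```

```text
t 9.25 local x 1.4 y -81.7 z 79.5 mm along F -2.87 [-0.55 -2.82  1.95]
t 9.62 local x 1.4 y -80.6 z 79.5 mm along F -2.48 [-0.71 -2.38  0.74]
t 10.00 local x 1.4 y -79.4 z 79.5 mm along F -0.71 [-0.91 -0.5   1.03]
```

```bash
python3 -m inch '0 .025 .1 0 0 0 0; 0 .025 .1 0 0 0 0; 0 .025 .1 0 0 0 0'>/dev/null; python3 loc.py
python3 -m inch '0 .025 .1 0 0 0 0; 0 .025 .1 0 0 0 0; 0 .025 .1 0 0 0 0'>/dev/null; python3 loc.py; python3 -c "
from fit import *
F={'side':grab_frame('side')};p=np.load('p.npy');p[3]=.054;overlay(F,p,'side',(230,140,370,260),'ov4.png',4)"
```

```text
t 10.38 local x 1.5 y -78.2 z 79.5 mm along F -0.27 [ 0.07 -0.29  0.33]
t 10.75 local x 1.5 y -77.1 z 79.5 mm along F -0.07 [-0.29  0.    0.48]
```

View pics/ov4.png

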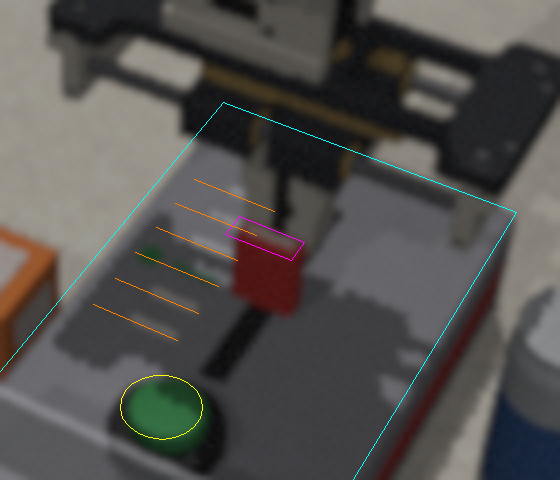

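The tab matches the model at 0.054, level with the green stroke, so the third click is reached. I'll back off, lift, and go above the button at local (0, 35).

```bash
python3 -m inch '0 -.25 -1 0 0 0 0; 0 -.37 -1.46 0 0 0 0; 0 -.37 -1.46 4 0 0 0; 0 -.37 -1.46 8 0 0 0; 0 -.37 -1.46 8 0 0 0; 0 1 4 8 0 0 0; 0 2.6 10.9 8 0 0 0; 0 2.6 10.9 8 0 0 0; 0 2.6 10.9 8 0 0 0; 0 2.6 10.9 5 0 0 0; 0 2.6 10.9 2 0 0 0; 0 2.6 10.9 2 0 0 0'; python3 loc.py; python3 -c "
from fit import *
F={c:grab_frame(c) for c in('side','top')};p=np.load('p.npy');p[3]=.054;overlay(F,p,'side',(190,140,370,280),'ov5.png',4)
F=F;print([ (c,[(round(r['p'],2),onz(F[c],r['location'],.1)) for r in pinpoint(c,'lever_tab')[:1]]) for c in F])"
```

```text
t: 12.3
eef_pos: [0.5443, 0.1209, 0.0974]
ee_rot: [-3.139, -0.002, 2.89]
force: [0.8, -0.3, 1.6]
width: 0.0006
t 12.30 local x -1.3 y 32.2 z 97.4 mm along F -0.10 [ 0.84 -0.32  1.57]
[('side', [(0.5, array([0.5281, 0.0424, 0.1   ]))]), ('top', [(0.62, array([0.5253, 0.042 , 0.1   ]))])]
```

View pics/ov5.png

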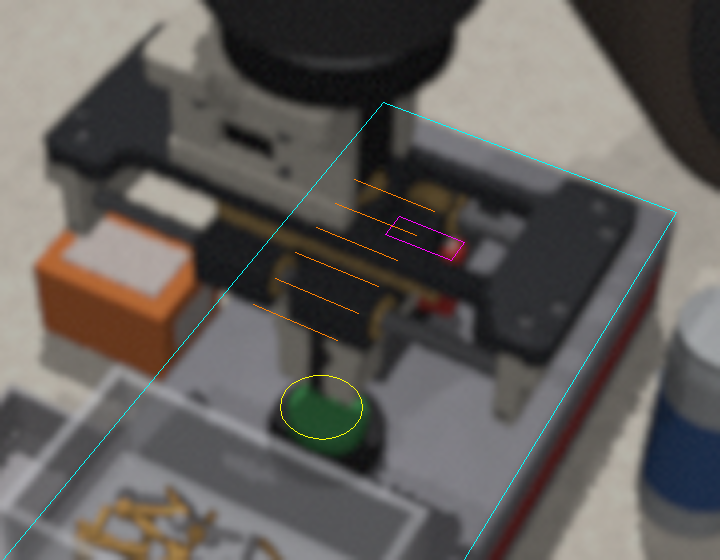

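The lever is still at the third notch: the networks give (0.527,0.042) against (0.525,0.040) expected. The fingertips are over the button at about (320,380). Pressing now.

```bash
python3 -m inch '0 .2 .24 0 0 0 0; 0 .2 .24 -.6 0 0 0; 0 .2 .24 -1.2 0 0 0; 0 .2 .24 -1.6 0 0 0; 0 .2 .24 -1.6 0 0 0'>/dev/null; python3 loc.py
python3 -m inch '0 0 0 -.2 0 0 0; 0 0 0 -.3 0 0 0; 0 0 0 -.3 0 0 0; 0 0 0 -.3 0 0 0'>/dev/null; python3 loc.py
python3 -m inch '0 0 0 -.2 0 0 0; 0 0 0 -.2 0 0 0; 0 0 0 -.2 0 0 0'>/dev/null; python3 loc.py
```

```text
t 13.12 local x 2.0 y 37.5 z 84.3 mm along F 0.55 [-0.07  0.59  0.39]
t 13.62 local x 2.1 y 37.6 z 81.5 mm along F 0.52 [-0.22  0.59  1.61]
t 14.00 local x 2.1 y 37.7 z 79.6 mm along F -0.17 [-1.34  0.16  2.64]
```

```bash
python3 -m inch '0 0 0 -.2 0 0 0; 0 0 0 -.2 0 0 0; 0 0 0 -.2 0 0 0'>/dev/null; python3 loc.py
python3 -m inch '0 0 0 -.2 0 0 0; 0 0 0 -.2 0 0 0; 0 0 0 -.2 0 0 0'>/dev/null; python3 loc.py
python3 -m inch '0 0 0 -.15 0 0 0; 0 0 0 -.15 0 0 0; 0 0 0 -.15 0 0 0'>/dev/null; python3 loc.py
```

```text
t 14.38 local x 2.1 y 37.6 z 77.6 mm along F -0.03 [-0.5   0.09  4.68]
t 14.75 local x 2.2 y 37.7 z 76.2 mm along F 0.11 [-2.7   0.8   8.93]
t 15.12 local x 2.2 y 37.7 z 76.1 mm along F -1.35 [-6.09  0.14 16.81]
```

The button has bottomed out: z stopped at 76 mm and the force jumped well past 5 N. I'll lift off and retreat so the cameras can see.

```bash
python3 -m inch '0 0 0 1 0 0 0; 0 0 0 3 0 0 0; 0 0 0 8 0 0 0; 0 0 0 13 0 0 0; 0 -5 6 13 0 0 0; 0 -10 12 13 0 0 0; 0 -15 18 13 0 0 0; 0 -18 24 13 0 0 0; 0 -18 28 13 0 0 0; 0 -18 28 13 0 0 0; 0 -18 28 13 0 0 0; 0 -18 28 13 0 0 0'
python3 - <<'E'
from fit import *
F={c:grab_frame(c) for c in('side','top')};p=np.load('p.npy');p[3]=.054
overlay(F,p,'top',(150,150,350,300),'ov6.png',4)
for n,z in(('lever_tab',.1),('carton',0),('oil_can',0),('screwdriver',.01),('dispense_button_top',.082)):
    print(n,[(c,[(round(r['p'],2),onz(F[c],r['location'],z)) for r in pinpoint(c,n)[:1]]) for c in F])
E
```

```text
t: 16.62
eef_pos: [0.3691, 0.4045, 0.2057]
ee_rot: [3.141, 0.003, 2.892]
force: [0.2, -0.0, 0.7]
width: 0.0006
lever_tab [('side', [(0.85, array([0.5221, 0.0444, 0.1   ]))]), ('top', [(0.62, array([0.5213, 0.0409, 0.1   ]))])]
carton [('side', [(0.65, array([0.6575, 0.0275, 0.    ]))]), ('top', [(0.95, array([0.6642, 0.0324, 0.    ]))])]
oil_can [('side', [(0.71, array([0.4006, 0.0679, 0.    ]))]), ('top', [])]
screwdriver [('side', []), ('top', [(0.73, array([0.4377, 0.2338, 0.01  ]))])]
dispense_button_top [('side', [(0.51, array([0.5501, 0.12  , 0.082 ]))]), ('top', [(0.76, array([0.5496, 0.1222, 0.082 ]))])]
```

View pics/ov6.png

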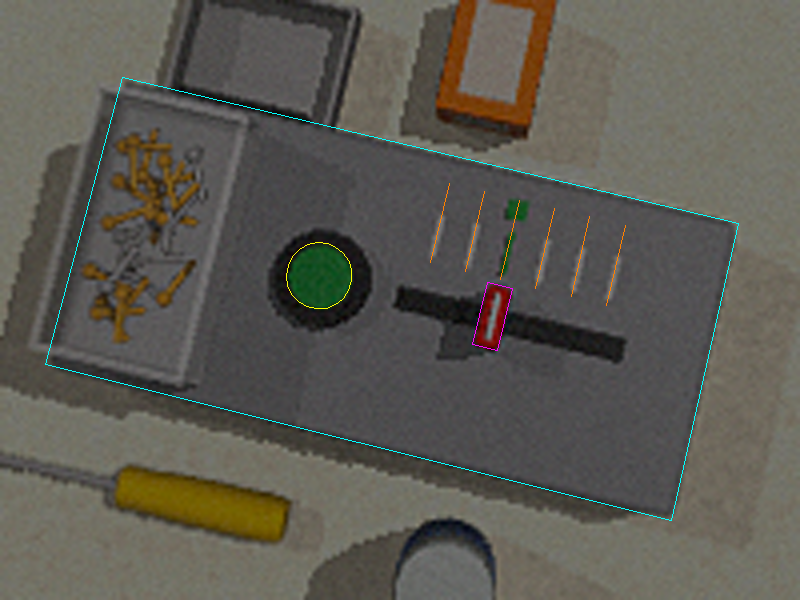

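The tab (493,316) lies exactly on the model at 0.054, in line with the green stroke. The button matches its raised outline at (320,276), and the bystanders look unmoved. Handing in.

```bash
python3 -c "
from station import arm;print(arm.job_done())"
```

```text
the job is handed in; nothing more can be done
None
```

The lever is in the third notch and the button has been pressed fully down and released. I handed the job in at about 16.7 s of the 58 s; no verdict was reported.

- **Lever:** It started in the first notch. I pushed it two clicks with the shut fingertips, in 1–2 mm steps. At each click the force peaked at about 3.3 N and fell to zero half-way. The last top picture shows the tab exactly on the model outline at 54 mm, in line with the green stroke.
- **Button:** The fingers stopped at z = 76 mm (6 mm of travel). The force had jumped to 17 N, well past the 5 N needed, so the button was bottomed out. I then lifted off, and in the picture the button matches its raised outline.
- **Bystanders:** The carton, oil can and screwdriver stand where they did, within the networks' 5–10 mm scatter. The oil can was detected only in the side view and the screwdriver only in the top view at the last check.
- **Arm:** It ended clear of everything, with no contact force.
- **Disagreements:** The first network-only fit put the dispenser's yaw about 2° too steep. I replaced it with a fit to the painted strokes, where one deck corner stayed about 2 px off. The side camera's overlay differed by about 3 mm, which did not matter.

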